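# Clamp a glued-up board in a twin-screw press

## Task

The small two-layer wooden board has just been glued: gently slide it fully home into the twin-screw press, square against the fence at the back. Then turn the two knobs clockwise in small alternating steps, keeping the pressing bar level all the way (neither end more than a few millimetres ahead of the other), until it bears on the board firmly and evenly with about 60 N in all, which you must feel in the knobs; do not crank it down hard. Leave the board clamped and the bar level, and do not disturb the things lying round the press.

Things in the scene. Friction and masses are not known exactly. Their poses are not given: they have to be found in the camera images.
- panel_center (a point): centre of the loose wooden board, 110 mm (its x) x 150 mm (its y) x 18 mm high, 0.25 kg, of two 9 mm layers. It starts on the press base, 40 to 58 mm short of the fence and a few degrees askew; too wide to grasp, it is pushed at the middle of its long edge that faces the robot
- panel: the same wooden board; origin at the centre of its underside
- press: the fixed press. Origin at the centre of its base's underside (base 190 mm in x, 270 mm in y, 14 mm thick; the board slides on top of it). x points away from the robot to the fence, y to the left. The two fixed upright threaded rods, 12 mm thick in 26 mm wide bosses, stand at x = +30 mm, y = +105 and -105 mm; the board passes between them
- fence (a point): middle of the front face of the press's fence, 9 mm above the base top; a steel strip 150 mm long (y), 24 mm high, at press x = +73 mm. x axis as the press. The board is home when its far long edge lies flat on it (its centre at press x = +18 mm)
- press_bar: aluminium pressing bar spanning the two rods above the board, 30 x 190 x 18 mm high; origin mid-bar on its underside, 72.5 mm above the table with both knobs at 0, y along the bar
- shoes (a point): point on the pressing bar's underside from which hang two sprung rubber-faced shoes, 34 x 36 mm, 50 mm to either side. Each gives about 1 mm per 10 N. Their underside is about 31 to 36 mm below this point, set differently each time and not known: contact must be felt
- knob_left (a joint): left knob's angle, rad, growing clockwise seen from above (range 0 to 3.6). 1 rad lowers the knob and that end of the bar 5 mm. Self-holding thread: 0.3 N m turns it freely; once the shoes bear, 0.005 N m more for each N this screw carries (half the total if even), so about 0.15 N m above free turning at 60 N total
- knob_right (a joint): right knob's angle, rad, growing clockwise seen from above (range 0 to 3.6). 1 rad lowers the knob and that end of the bar 5 mm. Self-holding thread: 0.3 N m turns it freely; once the shoes bear, 0.005 N m more for each N this screw carries (half the total if even), so about 0.15 N m above free turning at 60 N total
- knob_left_grip (a point): on the axis of the left knob nut (+y), at the height to grip. The knob is an upright black bar grip, 48 mm long (point x) x 14 mm thick (point y: pinch across it) x 36 mm high, on a round hub 42 mm across; the point is 13 mm below its top, 23 mm above the hub. Clockwise turning screws it down its rod by 5 mm per rad: follow it down
- knob_right_grip (a point): on the axis of the right knob nut (-y), at the height to grip. The knob is an upright black bar grip, 48 mm long (point x) x 14 mm thick (point y: pinch across it) x 36 mm high, on a round hub 42 mm across; the point is 13 mm below its top, 23 mm above the hub. Clockwise turning screws it down its rod by 5 mm per rad: follow it down
- cap_a: bystander, leave alone: mushroom cap, 52x55x28 mm; origin at the centre of its underside
- cap_b: bystander, leave alone: mushroom cap, 58x52x31 mm; origin at the centre of its underside
- cap_c: bystander, leave alone: mushroom cap, 45x49x20 mm; origin at the centre of its underside
- felt_pen: bystander, leave alone: felt marker, 132 mm long, 19 mm thick, lying behind the press; origin at the centre of its underside
- tape_ring: bystander, leave alone: roll of tape lying flat, 104 mm across, 25 mm high; origin at the centre of its underside

How it is judged:
By the outcome, as a careful person would: the job done as asked, in the order asked, and still so for the second after the job is handed in, with the robot touching nothing.
It also fails if it takes over 72 s, if anything falls off the work surface, if the arm or the gripper's body presses on something with over 40 N, if the wrist force passes 120 N, or if a joint passes its speed limit or range.

## Robot

A 6-joint arm with a two-finger parallel gripper is mounted at the origin on a cart in front of the work surface, level with it; the furniture and walls round the work are solid. World frame = base frame: x ahead of the robot, y to its left, z up, the work surface at z = 0. Lengths are in m, angles in rad, forces in N, time in s.
With the tool pointing down it reaches from about 0.3 to 0.875 m from the base axis. Payload 6.4 kg.
Tool frame: the origin (TCP) lies midway between the tips of the shut fingers; the grasp point (between the pads) lies 19 mm behind it; z points along the fingers, y is the line along which they close (so a half turn about z gives the same grasp; the last joint's range is limited). The gripper opens to 88 mm and grips with 3 to 60 N. Pads are 18 mm wide; open, the fingers measure 123 mm over their backs; the gripper's body (75 mm by 187 mm) begins 45 mm behind the grasp point.
Start: joints at [1.117, 0.181, 1.607, -0, 1.354, -0.206], TCP at [0.141, 0.557, 0.239] pointing down, gripper open.
Joint ranges: [-2.99, 2.99], [-0.89, 2.07], [0.3, 2.58], [-1.14, 4.28], [0, 2.63], [-3.12, 3.12]. Speed limits (rad/s): [2.57, 2.57, 3.01, 3.14, 3.14, 3.14].

## Interface

Orientations are given as a unit quaternion [x, y, z, w].
In Python, from cell import robot, viewer, job gives the robot as it stands. The module is installed in compiled form; this text tells all that it offers.
- The arm moves only by the tool apply_moves, never from a script. Its argument "deltas" is a list of rows, each an object with "offset": the shift along the tool's x, y, z in mm, a list of three; "delta_rot": the turn, a rotation vector about the tool's x, y, z in rad, a list of three; "jaw": the closure in counts, from 0 (fully open) to 255 (shut). In form: [{"offset": [tx, ty, tz], "delta_rot": [wx, wy, wz], "jaw": jaw}, ...]. A call has 1 to 10 rows; each row is the pose to reach, as a shift and turn from the pose commanded when the call began, along the tool's axes at that moment; what a row does not reach only later rows make up. A row lasts 1/12 s, in which the tool goes at most 41.7 mm and 7.16 degrees, less where a joint would pass 70% of its speed; a pose out of reach is approached as far as the arm can. A call with a gripper value outside its range is refused whole. The fingers move at their own pace and stop on an object; "grip_force" is the grip in N (left out, the last holds). Time passes only in rows, so rows that repeat a pose let the fingers close. It gives the time, the measured TCP pose, the force, the opening and the grip force at its end, in the units of the state.
- robot.get_state(): the state, without advancing time (a new reading comes with each control period).
- viewer.read_camera(name): name is "side" or "top"; returns a dict with "pixels" (400x640x3 uint8, blue, green, red), "fx", "fy", "cx", "cy" (pixels), "position" and "rotation" of the camera in the world. Camera axes: x right, y down, z forward; pixel columns grow to the right and rows downward; lengths in m; the calibration is good to about 2 mm. A picture is of the moment at which its call begins. There is no depth.
- job.finish_job(): hands the job in; it is judged then, once.
The state is a dict: "t": time; "q": joint angles; "joint_velocities": joint speeds; "tau": joint torques, N m; "ee_pos": TCP position; "tool_rot": TCP orientation; "wrist_force": force on the tool from outside, world axes, zero at the start; "wrist_torque": the same for the moment, N m; "gripper_width": finger opening in m; "gripper_force": force on a finger pad.
Only numpy, scipy, OpenCV 4.12 (cv2) and the standard library are available. Lean on these libraries where they do the work, as an engineer would, in place of code of your own. Each camera call takes 0.05 s, during which the arm holds its last target. There are 200 camera calls.

## Working session

There is one attempt and no reset: what is moved stays moved. The work goes in short steps, Python scripts to look and compute and a tool call to move; the robot and the scene stay as the last step left them, time stands still between calls to the robot, and variables do not carry over. Pictures are saved under pics/ and viewed, at most 10 in all, crops included, and the job is handed in when it is done.

Besides the shell and the picture viewer there is one more tool, called after "Call:" in YAML: its name, and indented under it one key for each argument. apply_moves: Moves the arm, as the interface text tells. Its arguments: {"type":"object","properties":{"deltas":{"type":"array"},"grip_force":{"type":"number"}},"required":["deltas"]}

```bash
mkdir -p pics
python3 - <<'E'
from cell import robot, viewer
import cv2, numpy as np, pickle
d={}
for n in("top","side"):
    c=viewer.read_camera(n); d[n]=c; cv2.imwrite(f"pics/{n}0.png",c["pixels"])
    print(n,c["fx"],c["fy"],c["cx"],c["cy"],np.round(c["position"],4),np.round(c["rotation"],4).tolist())
pickle.dump(d,open("cam0.pkl","wb"))
print(robot.get_state())
E
```

```text
top 361.4774769969513 361.4774769969513 317.4218779056931 201.35375214196625 [ 0.4545 -0.0867  0.9398] [-0.705, 0.7071, -0.0381, 0.0381]
side 509.57387050559294 509.57387050559294 325.8071471190979 188.57580516151867 [ 0.0651 -0.8982  0.8917] [0.8715, -0.2494, 0.1094, -0.4078]
{'t': 0.1, 'q': array([ 1.11671249e+00,  1.81460256e-01,  1.60786947e+00, -1.90308558e-05,
        1.35379200e+00, -2.06316645e-01]), 'joint_velocities': array([ 0.00045918, -0.00117372, -0.00145424,  0.0010924 ,  0.00155138,
       -0.00065034]), 'tau': array([ 1.98054397e-03, -4.34822416e+01, -3.42696369e+01,  7.05209887e-02,
        3.39795474e-02, -7.13507120e-05]), 'ee_pos': array([0.14080311, 0.55701544, 0.23792251]), 'tool_rot': array([ 1.23564887e-01,  9.92336200e-01, -7.26247375e-04, -2.39099023e-04]), 'wrist_force': array([0.92427327, 0.29198022, 0.06943879]), 'wrist_torque': array([ 0.02273463, -0.02635503, -0.01010583]), 'gripper_force': 0.0, 'gripper_width': 0.08812216696732374}
```

View pics/top0.png

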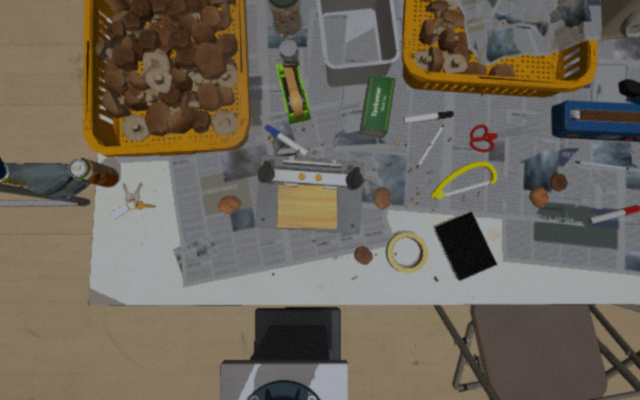

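View pics/side0.png

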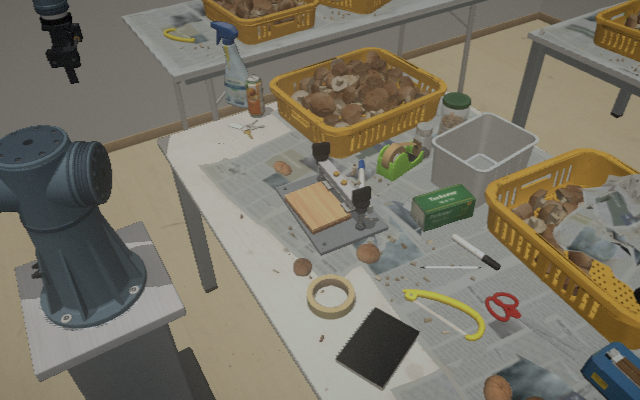

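Top view: the board is at about (308,207), the bar at (308,177) and the knobs at (267,173) and (354,177). Caps are at (229,205), (381,198) and (363,255), the tape ring at (407,252), and the pen at (285,138). In the side view the knobs are near (320,150) and (361,195). I'll enlarge both.

```bash
cat > h.py <<'E'
import numpy as np, cv2, pickle
from scipy.spatial.transform import Rotation as R
def ray(c,u,v):
    d=R.from_quat(c["rotation"]).apply([(u-c["cx"])/c["fx"],(v-c["cy"])/c["fy"],1.]); return np.array(c["position"]),d
def onz(c,u,v,z):
    p,d=ray(c,u,v); return p+d*(z-p[2])/d[2]
def proj(c,P):
    q=R.from_quat(c["rotation"]).inv().apply(np.atleast_2d(P)-c["position"]); return q[:,:2]/q[:,2:]*c["fx"]+[c["cx"],c["cy"]]
def tri(ca,ua,cb,ub):
    (p,d),(q,e)=ray(ca,*ua),ray(cb,*ub)
    s=np.linalg.lstsq(np.c_[d,-e],q-p,rcond=None)[0]; a,b=p+s[0]*d,q+s[1]*e
    return (a+b)/2,np.linalg.norm(a-b)
E
python3 - <<'E'
import cv2,pickle
from h import *
d=pickle.load(open("cam0.pkl","rb"))
a=d["top"]["pixels"][140:240,240:400]; b=d["side"]["pixels"][130:255,260:400]
cv2.imwrite("pics/top1.png",cv2.resize(a,None,fx=5,fy=5,interpolation=2))
cv2.imwrite("pics/side1.png",cv2.resize(b,None,fx=4.7,fy=4.7,interpolation=2))
# board mask in both
for n,(x0,y0,x1,y1) in dict(top=(265,180,350,235),side=(275,175,365,240)).items():
    im=d[n]["pixels"]; hsv=cv2.cvtColor(im,cv2.COLOR_BGR2HSV)
    m=cv2.inRange(hsv,(8,70,110),(28,255,255)); k=m*0; k[y0:y1,x0:x1]=m[y0:y1,x0:x1]
    ct=max(cv2.findContours(k,0,1)[0],key=cv2.contourArea)
    print(n,cv2.contourArea(ct),cv2.boxPoints(cv2.minAreaRect(ct)).round(1).tolist(), cv2.approxPolyDP(ct,3,True)[:,0].tolist())
    if n=="top":
        for p in cv2.boxPoints(cv2.minAreaRect(ct)): print(onz(d[n],*p,.032).round(4))
E
```

```text
top 2409.5 [[277.0, 185.0], [336.0, 185.0], [336.0, 228.0], [277.0, 228.0]] [[278, 185], [278, 227], [336, 227], [335, 189], [324, 189], [322, 185]]
[0.5949 0.0157 0.032 ]
[ 0.5944 -0.1341  0.032 ]
[ 0.4855 -0.1332  0.032 ]
[0.4859 0.0147 0.032 ]
side 1742.5 [[282.8999938964844, 196.6999969482422], [314.0, 170.8000030517578], [350.6000061035156, 214.6999969482422], [319.5, 240.60000610351562]] [[320, 181], [285, 195], [312, 231], [350, 215]]
```

View pics/top1.png

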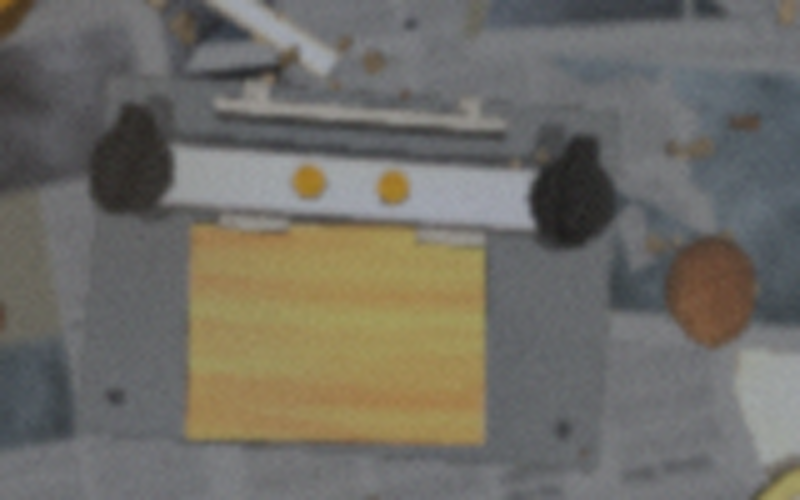

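View pics/side1.png

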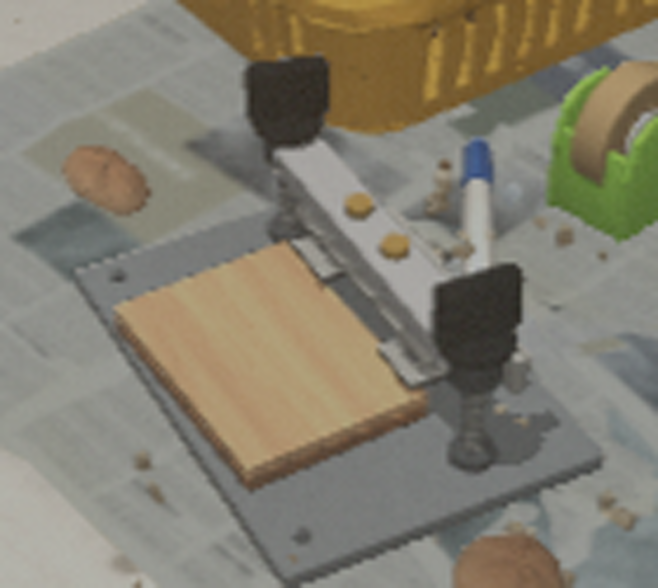

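The crops show the base corners, in top-crop pixels, at (108,75), (620,108), (75,437) and (600,468). The fence front edge runs (217,112)–(503,132). In the side crop the knob tops run (433,283)–(520,265) on the right and (247,68)–(328,58) on the left. The board's square edges are clear.

Run:
```python
from h import *
d=pickle.load(open("cam0.pkl","rb")); T,S=d["top"],d["side"]
t=lambda X,Y:(240+(X+.5)/5-.5,140+(Y+.5)/5-.5); s=lambda X,Y:(260+(X+.5)/4.7-.5,130+(Y+.5)/4.7-.5)
B=[onz(T,*t(*p),.014) for p in [(108,75),(620,108),(75,437),(600,468)]]
print("base",np.round(B,4).tolist(),"ctr",np.mean(B,0))
SB=[onz(S,*s(*p),.014) for p in [(75,270),(295,580),(603,460)]]; print("side base nearL nearR farR",np.round(SB,4).tolist())
f=[onz(T,*t(*p),.038) for p in [(217,112),(503,132)]]; print("fence",np.round(f,4).tolist())
sc=[tri(T,t(*a),S,s(*b)) for a,b in [((309,182),(360,204)),((393,187),(395,245))]]; print("bolts",sc)
print("panel corners tri",[tri(T,t(*a),S,s(*b)) for a,b in [((188,441),(115,308)),((486,443),(248,478))]])
for nm,v in dict(base=B[0]+B[2]-B[1]-B[3],fence=f[0]-f[1],bolt=sc[0][0]-sc[1][0]).items(): print(nm,np.degrees(np.arctan2(-v[0],v[1])))
# panel corners from top
print("panel",[onz(T,*t(*p),.032).round(4).tolist() for p in [(188,441),(486,443),(190,226),(486,236)]])
yaw=np.mean([np.arctan2(-v[0],v[1]) for v in (B[0]-B[1],B[2]-B[3],f[0]-f[1],sc[0][0]-sc[1][0])])
ex=np.array([np.cos(yaw),np.sin(yaw),0]);ey=np.array([-np.sin(yaw),np.cos(yaw),0])
c1=np.mean(B,0)*[1,1,0]; c2=np.mean(f,0)*[1,1,0]-.073*ex; c3=(sc[0][0]+sc[1][0])/2*[1,1,0]-.03*ex
c4=(SB[0]+SB[2])/2*[1,1,0]
print("yaw",np.degrees(yaw),"origins",c1,c2,c3,c4)
o=np.mean([c1,c2,c3],0)
for y,a in ((.105,(288,63)),(-.105,(477,274))):
    P=o+.03*ex+y*ey; p,r=ray(S,*s(*a)); k=np.dot((P-p)[:2],r[:2])/np.dot(r[:2],r[:2]); print("knob",P,"top",p+k*r)
    print(" top hub px predicted", [(proj(T,[*P[:2],z])-[240,140])*5 for z in (.095,.12,.14,.15)])
```

```text
base [[0.6781, 0.0597, 0.014], [0.6597, -0.2075, 0.014], [0.4893, 0.074, 0.014], [0.4727, -0.1942, 0.014]] ctr [ 0.57494755 -0.0669996   0.014     ]
side base nearL nearR farR [[0.4917, 0.0748, 0.014], [0.4737, -0.1974, 0.014], [0.6532, -0.211, 0.014]]
fence [[0.6529, 0.0003, 0.038], [0.6422, -0.1448, 0.038]]
bolts [(array([ 0.60630254, -0.04904713,  0.09595106]), np.float64(8.119787658667203e-05)), (array([ 0.60334153, -0.08860718,  0.09629594]), np.float64(0.0009239220083670408))]
panel corners tri [(array([0.48655768, 0.01416794, 0.03176468]), np.float64(0.00024423694195856247)), (array([ 0.48453174, -0.13512979,  0.02696346]), np.float64(0.001423084192576945))]
base -3.7312459641338998
fence -4.237297336712955
bolt -4.280528635549658
panel [[0.4864, 0.0142, 0.032], [0.485, -0.1352, 0.032], [0.5954, 0.0142, 0.032], [0.5898, -0.1361, 0.032]]
yaw -3.995228384266505 origins [ 0.57494755 -0.0669996   0.        ] [ 0.57474114 -0.0671777   0.        ] [ 0.57489494 -0.06673695  0.        ] [ 0.57245655 -0.06809794  0.        ]
knob [0.61210401 0.03568322 0.        ] top [0.61300601 0.03515372 0.13561509]
 top hub px predicted [array([[128.35505609, 168.87879111]]), array([[120.61504756, 158.91057588]]), array([[114.08194192, 150.49670877]]), array([[110.69393939, 146.13336237]])]
knob [ 0.5974726  -0.17380645  0.        ] top [ 0.59544961 -0.1723284   0.13914272]
 top hub px predicted [array([[570.64596176, 198.07799491]]), array([[576.12849952, 188.96505541]]), array([[580.75660481, 181.27233257]]), array([[583.15685998, 177.28268743]])]
```

Press origin is about (0.5748, -0.067), yaw -4°. The knobs are at (0.612, 0.036) and (0.597, -0.174), with tops near z 0.137. The board needs about 53 mm of push and is about 3.5° askew. I'll approach in front of its near edge.

Call:
apply_moves:
  deltas:
    - {"offset": [-460, -516, 120], "delta_rot": [0, 0, -0.178], "jaw": 0}
    - {"offset": [-460, -516, 120], "delta_rot": [0, 0, -0.178], "jaw": 0}
    - {"offset": [-460, -516, 120], "delta_rot": [0, 0, -0.178], "jaw": 0}
    - {"offset": [-460, -516, 120], "delta_rot": [0, 0, -0.178], "jaw": 0}
    - {"offset": [-460, -516, 120], "delta_rot": [0, 0, -0.178], "jaw": 0}
    - {"offset": [-460, -516, 120], "delta_rot": [0, 0, -0.178], "jaw": 0}
    - {"offset": [-460, -516, 120], "delta_rot": [0, 0, -0.178], "jaw": 0}
    - {"offset": [-460, -516, 120], "delta_rot": [0, 0, -0.178], "jaw": 0}
    - {"offset": [-460, -516, 120], "delta_rot": [0, 0, -0.178], "jaw": 0}
    - {"offset": [-460, -516, 120], "delta_rot": [0, 0, -0.178], "jaw": 0}

```text
t: 0.93
ee_pos: [0.3306, 0.1922, 0.1673]
tool_rot: [0.035, 0.999, 0.0, 0.0]
wrist_force: [1.2, -0.2, -0.2]
gripper_width: 0.088
gripper_force: 0.0
```

Call:
apply_moves:
  deltas:
    - {"offset": [-147, -238, 77], "delta_rot": [0, 0, 0], "jaw": 0}
    - {"offset": [-147, -238, 77], "delta_rot": [0, 0, 0], "jaw": 0}
    - {"offset": [-147, -238, 77], "delta_rot": [0, 0, 0], "jaw": 0}
    - {"offset": [-147, -238, 77], "delta_rot": [0, 0, 0], "jaw": 0}
    - {"offset": [-147, -238, 77], "delta_rot": [0, 0, 0], "jaw": 0}
    - {"offset": [-147, -238, 77], "delta_rot": [0, 0, 0], "jaw": 0}
    - {"offset": [-147, -238, 77], "delta_rot": [0, 0, 0], "jaw": 0}
    - {"offset": [-147, -238, 77], "delta_rot": [0, 0, 0], "jaw": 0}
    - {"offset": [-147, -238, 77], "delta_rot": [0, 0, 0], "jaw": 0}
    - {"offset": [-147, -238, 77], "delta_rot": [0, 0, 0], "jaw": 0}

```text
t: 1.77
ee_pos: [0.4596, -0.0532, 0.0901]
tool_rot: [0.035, 0.999, 0.0, -0.001]
wrist_force: [0.1, 0.9, 0.3]
gripper_width: 0.088
gripper_force: 0.0
```

```bash
cat > st.py <<'E'
from cell import robot
from h import *
s=robot.get_state(); r=R.from_quat(s["tool_rot"]); m=r.as_matrix()
print("t",round(s["t"],2),"pos",s["ee_pos"].round(4),"psi",np.arctan2(-m[0,1],m[1,1]).round(4),"tilt",m[:2,2].round(4),"F",s["wrist_force"].round(1),"Mz",s["wrist_torque"].round(3),"q",s["q"].round(2),"w",s["gripper_width"])
E
cat > go.py <<'E'
# world target -> tool-frame mm offsets
import sys
from cell import robot
from h import *
s=robot.get_state(); print((R.from_quat(s["tool_rot"]).inv().apply(np.array(list(map(float,sys.argv[1:4])))-s["ee_pos"])*1000).round(1))
E
python3 st.py; python3 go.py .4603 -.056 .022
```

```text
t 1.77 pos [ 0.4596 -0.0532  0.0901] psi -0.0706 tilt [-0.0018  0.001 ] F [0.1 0.9 0.3] Mz [-0.009 -0.026 -0.036] q [-0.37  0.13  2.    0.    1.01 -1.87] w 0.0880224266596838
[-1.1 -2.8 68.1]
```

Call:
apply_moves:
  deltas:
    - {"offset": [0, -2, 35], "delta_rot": [0, 0, 0], "jaw": 0}
    - {"offset": [0, -2, 60], "delta_rot": [0, 0, 0], "jaw": 0}
    - {"offset": [0, -2, 68], "delta_rot": [0, 0, 0], "jaw": 0}
    - {"offset": [0, -2, 68], "delta_rot": [0, 0, 0], "jaw": 0}
    - {"offset": [-6, -2, 68], "delta_rot": [0, 0, 0], "jaw": 0}
    - {"offset": [-12, -2, 68], "delta_rot": [0, 0, 0], "jaw": 0}
    - {"offset": [-17, -2, 68], "delta_rot": [0, 0, 0], "jaw": 0}
    - {"offset": [-22, -2, 68], "delta_rot": [0, 0, 0], "jaw": 0}
    - {"offset": [-27, -2, 68], "delta_rot": [0, 0, 0], "jaw": 0}
    - {"offset": [-32, -2, 68], "delta_rot": [0, 0, 0], "jaw": 0}

```text
t: 2.6
ee_pos: [0.4929, -0.058, 0.0231]
tool_rot: [0.035, 0.999, -0.0, 0.0]
wrist_force: [-2.3, -0.9, 2.2]
gripper_width: 0.0881
gripper_force: 1.1
```

Call:
apply_moves:
  deltas:
    - {"offset": [-4, 0, 0], "delta_rot": [0, 0, 0], "jaw": 0}
    - {"offset": [-8, 0, 0], "delta_rot": [0, 0, 0], "jaw": 0}
    - {"offset": [-12, 0, 0], "delta_rot": [0, 0, 0], "jaw": 0}
    - {"offset": [-16, 0, 0], "delta_rot": [0, 0, 0], "jaw": 0}
    - {"offset": [-19, 0, 0], "delta_rot": [0, 0, 0], "jaw": 0}
    - {"offset": [-22, 0, 0], "delta_rot": [0, 0, 0], "jaw": 0}
    - {"offset": [-24, 0, 0], "delta_rot": [0, 0, 0], "jaw": 0}

```text
t: 3.18
ee_pos: [0.5165, -0.0596, 0.0225]
tool_rot: [0.035, 0.999, -0.0, 0.0]
wrist_force: [-1.9, 0.3, 1.2]
gripper_width: 0.088
gripper_force: 0.9
```

```bash
python3 st.py
python3 - <<'E'
from cell import viewer
from h import *
c=viewer.read_camera("side"); pickle.dump(c,open("s1.pkl","wb"))
cv2.imwrite("pics/side2.png",cv2.resize(c["pixels"][110:255,240:400],None,fx=4,fy=4,interpolation=2))
E
```

```text
t 3.18 pos [ 0.5165 -0.0596  0.0225] psi -0.0698 tilt [ 0.0002 -0.    ] F [-1.9  0.3  1.2] Mz [-0.008  0.305  0.077] q [-0.34  0.37  1.88  0.    0.9  -1.84] w 0.08800140707604456
```

View pics/side2.png

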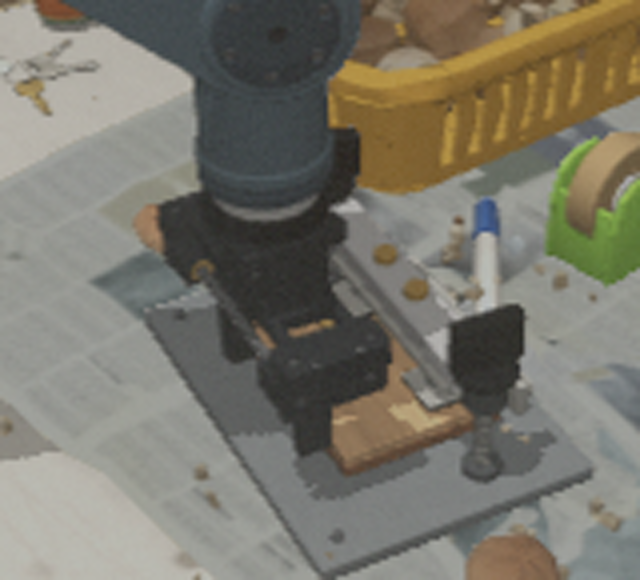

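The board is square against both fingers, its near edge under the gripper. About 12 mm remain, so I'll push gently until force builds.

Call:
apply_moves:
  deltas:
    - {"offset": [-3, 0, 0], "delta_rot": [0, 0, 0], "jaw": 0}
    - {"offset": [-6, 0, 0], "delta_rot": [0, 0, 0], "jaw": 0}
    - {"offset": [-8, 0, 0], "delta_rot": [0, 0, 0], "jaw": 0}
    - {"offset": [-9, 0, 0], "delta_rot": [0, 0, 0], "jaw": 0}
    - {"offset": [-10, 0, 0], "delta_rot": [0, 0, 0], "jaw": 0}

```text
t: 3.65
ee_pos: [0.5262, -0.0603, 0.0226]
tool_rot: [0.035, 0.999, -0.0, -0.0]
wrist_force: [-1.6, 0.2, 1.4]
gripper_width: 0.0884
gripper_force: 1.0
```

Call:
apply_moves:
  deltas:
    - {"offset": [-1, 0, 0], "delta_rot": [0, 0, 0], "jaw": 0}
    - {"offset": [-1.5, 0, 0], "delta_rot": [0, 0, 0], "jaw": 0}

```text
t: 3.82
ee_pos: [0.5274, -0.0603, 0.0226]
tool_rot: [0.035, 0.999, 0.0, -0.0]
wrist_force: [-4.1, 0.4, 3.1]
gripper_width: 0.0882
gripper_force: 2.0
```

```bash
python3 st.py
```

```text
t 3.82 pos [ 0.5274 -0.0603  0.0226] psi -0.0698 tilt [-0.0007  0.0001] F [-4.1  0.4  3.1] Mz [-0.042  0.672 -0.066] q [-0.34  0.39  1.85 -0.    0.91 -1.84] w 0.0882395854383174
```

Call:
apply_moves:
  deltas:
    - {"offset": [-0.7, 0, 0], "delta_rot": [0, 0, 0], "jaw": 0}
    - {"offset": [-1.2, 0, 0], "delta_rot": [0, 0, 0], "jaw": 0}
    - {"offset": [-1.2, 0, 0], "delta_rot": [0, 0, 0], "jaw": 0}

```text
t: 4.07
ee_pos: [0.5275, -0.0603, 0.0224]
tool_rot: [0.035, 0.999, 0.0, -0.002]
wrist_force: [-7.0, -0.6, 6.2]
gripper_width: 0.0883
gripper_force: 3.6
```

```bash
python3 st.py
```

```text
t 4.07 pos [ 0.5275 -0.0603  0.0224] psi -0.0698 tilt [-0.0031  0.0005] F [-7.  -0.6  6.2] Mz [-0.087  1.076 -0.158] q [-0.34  0.39  1.85 -0.    0.91 -1.84] w 0.08829278789420697
```

Call:
apply_moves:
  deltas:
    - {"offset": [-1, 0, 0], "delta_rot": [0, 0, 0], "jaw": 0}
    - {"offset": [-2, 0, 0], "delta_rot": [0, 0, 0], "jaw": 0}
    - {"offset": [-2.5, 0, 0], "delta_rot": [0, 0, 0], "jaw": 0}

```text
t: 4.32
ee_pos: [0.5276, -0.06, 0.0221]
tool_rot: [0.035, 0.999, 0.001, -0.004]
wrist_force: [-16.0, -0.1, 12.7]
gripper_width: 0.0885
gripper_force: 8.3
```

```bash
python3 st.py
python3 - <<'E'
from cell import viewer
from h import *
c=viewer.read_camera("top"); 
cv2.imwrite("pics/top2.png",cv2.resize(c["pixels"][140:240,240:400],None,fx=5,fy=5,interpolation=2))
E
```

```text
t 4.32 pos [ 0.5276 -0.06    0.0221] psi -0.0698 tilt [-0.0083  0.0014] F [-16.   -0.1  12.7] Mz [-0.355  2.503 -0.415] q [-0.34  0.39  1.84 -0.    0.91 -1.84] w 0.0885047830489344
```

Call:
apply_moves:
  deltas:
    - {"offset": [12, 0, 0], "delta_rot": [0, 0, 0], "jaw": 0}
    - {"offset": [32, 0, 0], "delta_rot": [0, 0, 0], "jaw": 0}
    - {"offset": [32, 0, -38], "delta_rot": [0, 0, 0], "jaw": 0}
    - {"offset": [32, 0, -78], "delta_rot": [0, 0, 0], "jaw": 0}
    - {"offset": [32, 0, -118], "delta_rot": [0, 0, 0], "jaw": 0}
    - {"offset": [28, 0, -150], "delta_rot": [0, 0, 0], "jaw": 90}
    - {"offset": [0, 28, -150], "delta_rot": [0, 0, 0], "jaw": 90}
    - {"offset": [-28, 58, -150], "delta_rot": [0, 0, 0], "jaw": 90}
    - {"offset": [-56, 86, -150], "delta_rot": [0, 0, 0], "jaw": 90}
    - {"offset": [-74, 101, -150], "delta_rot": [0, 0, 0], "jaw": 90}

```text
t: 5.2
ee_pos: [0.6149, 0.0375, 0.1736]
tool_rot: [0.034, 0.999, 0.0, 0.002]
wrist_force: [0.5, -0.6, 0.4]
gripper_width: 0.0579
gripper_force: 0.0
```

```bash
python3 st.py; python3 go.py .6121 .0357 .107
python3 - <<'E'
from cell import viewer
from h import *
a=viewer.read_camera("side"); b=viewer.read_camera("top"); pickle.dump((a,b),open("c2.pkl","wb"))
A=cv2.resize(a["pixels"][110:250,260:400],None,fx=4,fy=4,interpolation=2)
cv2.imwrite("pics/m3.png",A)
E
```

```text
t 5.2 pos [0.6149 0.0375 0.1736] psi -0.0687 tilt [0.0038 0.0005] F [ 0.5 -0.6  0.4] Mz [0.005 0.043 0.024] q [-0.13  0.33  1.56  0.    1.25 -1.63] w 0.05794241272859102
[ 3.  -2.1 66.6]
```

View pics/m3.png

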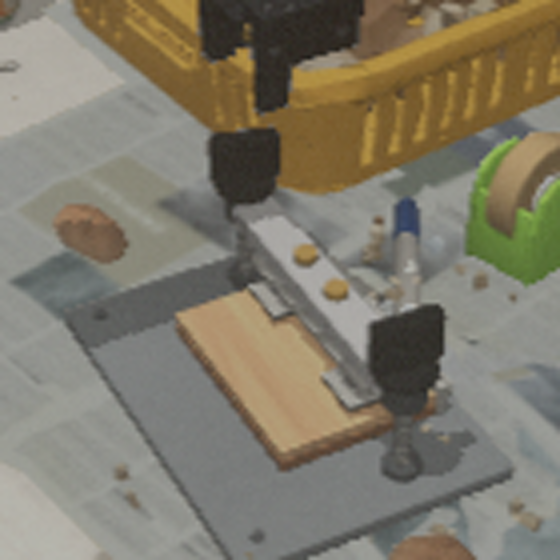

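The board's near edge runs (177,316)–(281,460) in this crop, and the far edge is under the bar. I'll check home position numerically.

Run:
```python
from h import *
a,b=pickle.load(open("c2.pkl","rb")); o=np.array([.5748,-.067]); y=np.radians(-4.0)
ex=np.array([np.cos(y),np.sin(y)]);ey=np.array([-ex[1],ex[0]])
for X,Y,z in [(177,316,.032),(281,460,.032),(65,318,.014)]:
    P=onz(a,260+(X+.5)/4-.5,110+(Y+.5)/4-.5,z)[:2]-o; print(X,Y,P@ex,P@ey)
```

```text
177 316 -0.03724599411400977 0.07367975892057467
281 460 -0.04065193723662055 -0.07828262034238755
65 318 -0.09548985213068077 0.12723535907985623
```

Call:
apply_moves:
  deltas:
    - {"offset": [3, -2, 20], "delta_rot": [0, 0, 0], "jaw": 90}
    - {"offset": [3, -2, 42], "delta_rot": [0, 0, 0], "jaw": 90}
    - {"offset": [3, -2, 58], "delta_rot": [0, 0, 0], "jaw": 90}
    - {"offset": [3, -2, 65.5], "delta_rot": [0, 0, 0], "jaw": 90}
    - {"offset": [3, -2, 65.5], "delta_rot": [0, 0, 0], "jaw": 90}

```text
t: 5.72
ee_pos: [0.6073, 0.0329, 0.105]
tool_rot: [0.035, 0.999, 0.0, -0.002]
wrist_force: [0.3, 0.4, 0.9]
gripper_width: 0.0567
gripper_force: 0.0
```

```bash
python3 st.py
python3 - <<'E'
from cell import viewer
from h import *
a=viewer.read_camera("side"); b=viewer.read_camera("top")
A=cv2.resize(a["pixels"][110:210,280:380],None,fx=4,fy=4,interpolation=2);B=cv2.resize(b["pixels"][140:240,235:335],None,fx=4,fy=4,interpolation=2)
cv2.imwrite("pics/m4.png",np.hstack([A,B]))
E
```

```text
t 5.72 pos [0.6073 0.0329 0.105 ] psi -0.0704 tilt [-0.0037  0.0005] F [0.3 0.4 0.9] Mz [ 0.002 -0.006 -0.011] q [-0.14  0.4   1.62 -0.    1.13 -1.64] w 0.0567413732108035
```

View pics/m4.png

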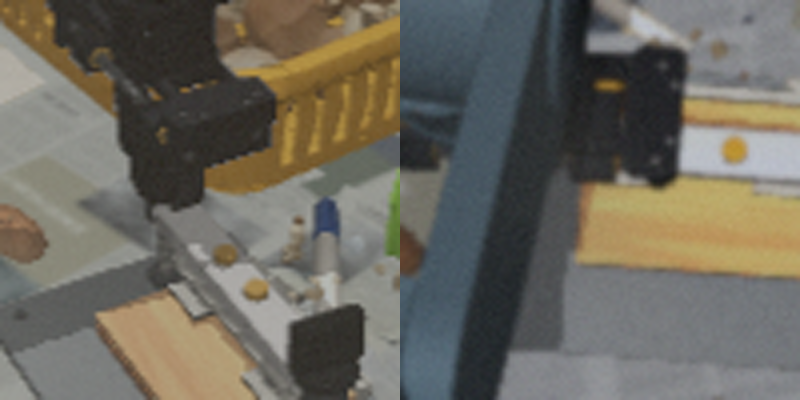

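Left image: the fingers straddle the left knob. Right image: they are over the bar's left end, with the board's near edge at (577,262)–(800,276). I'll centre and grip, and fit the edge for squareness.

Run:
```python
from h import *
a,b=pickle.load(open("c2.pkl","rb")); d=pickle.load(open("cam0.pkl","rb"))
def edge(c,u0,u1,v0,v1,z):  # subpixel strongest saturation drop (board->grey) in each column
    s=cv2.GaussianBlur(cv2.cvtColor(c["pixels"],cv2.COLOR_BGR2HSV)[...,1].astype(float),(3,3),0)
    P=[]
    for u in range(u0,u1):
        g=-(s[v0+1:v1+1,u]-s[v0-1:v1-1,u]); g=np.clip(g,0,None); k=g.argmax(); w=g[max(k-2,0):k+3]
        P.append(onz(c,u,v0+max(k-2,0)+(w*np.arange(len(w))).sum()/w.sum(),z)[:2])
    P=np.array(P); vx,vy,x,y=cv2.fitLine(P.astype(np.float32),cv2.DIST_HUBER,0,1e-4,1e-4).ravel()
    o=np.array([.5748,-.067]); t=np.radians(-4.0); ex=np.array([np.cos(t),np.sin(t)])
    return np.degrees(np.arctan(-vx/vy)), (np.array([x,y])-o)@ex
print("start",edge(d["top"],282,333,220,234,.032)); print("now",edge(b,285,333,195,215,.032))
```

```text
start (np.float32(-1.146752), np.float64(-0.08948961067514809))
now (np.float32(-4.156502), np.float64(-0.037530756269079944))
```

Call:
apply_moves:
  deltas:
    - {"offset": [-4.6, 3.1, -1.5], "delta_rot": [0, 0, 0], "jaw": 120}
    - {"offset": [-4.6, 3.1, -1.5], "delta_rot": [0, 0, 0], "jaw": 255}
    - {"offset": [-4.6, 3.1, -1.5], "delta_rot": [0, 0, 0], "jaw": 255}
    - {"offset": [-4.6, 3.1, -1.5], "delta_rot": [0, 0, 0], "jaw": 255}
    - {"offset": [-4.6, 3.1, -1.5], "delta_rot": [0, 0, 0], "jaw": 255}
    - {"offset": [-4.6, 3.1, -1.5], "delta_rot": [0, 0, 0], "jaw": 255}
  grip_force: 40

```text
t: 6.32
ee_pos: [0.6139, 0.036, 0.1087]
tool_rot: [0.035, 0.999, -0.0, 0.0]
wrist_force: [-0.4, 0.3, 0.5]
gripper_width: 0.0188
gripper_force: 4.4
```

```bash
python3 st.py
```

```text
t 6.32 pos [0.6139 0.036  0.1087] psi -0.0698 tilt [ 0.0002 -0.    ] F [-0.4  0.3  0.5] Mz [ 0.065 -0.068 -0.021] q [-0.13  0.41  1.6   0.    1.13 -1.64] w 0.018799261065766147
```

Board home confirmed: near edge at -37.5 mm, square within 0.2°. Now the first left turn.

Call:
apply_moves:
  deltas:
    - {"offset": [0, 0, 0], "delta_rot": [0, 0, 0], "jaw": 255}
    - {"offset": [0, 0, 0], "delta_rot": [0, 0, 0], "jaw": 255}
    - {"offset": [0, 0, 0.25], "delta_rot": [0, 0, 0.05], "jaw": 255}
    - {"offset": [0, 0, 0.75], "delta_rot": [0, 0, 0.15], "jaw": 255}
    - {"offset": [0, 0, 1.25], "delta_rot": [0, 0, 0.25], "jaw": 255}

```text
t: 6.73
ee_pos: [0.6158, 0.0355, 0.1089]
tool_rot: [0.161, 0.987, -0.0, 0.002]
wrist_force: [2.0, -2.1, 4.5]
gripper_width: 0.0138
gripper_force: 40.0
```

```bash
python3 st.py
```

```text
t 6.73 pos [0.6158 0.0355 0.1089] psi -0.324 tilt [ 0.0046 -0.0009] F [ 2.  -2.1  4.5] Mz [-0.116 -0.447  0.293] q [-0.13  0.41  1.6  -0.    1.13 -1.38] w 0.013771298783743717
```

Call:
apply_moves:
  deltas:
    - {"offset": [0, 0, 0.5], "delta_rot": [0, 0, 0.1], "jaw": 255}
    - {"offset": [0, 0, 0.75], "delta_rot": [0, 0, 0.15], "jaw": 255}

```text
t: 6.9
ee_pos: [0.6156, 0.0351, 0.1082]
tool_rot: [0.235, 0.972, -0.0, 0.002]
wrist_force: [2.2, -2.7, 5.9]
gripper_width: 0.014
gripper_force: 40.0
```

```bash
python3 st.py
```

```text
t 6.9 pos [0.6156 0.0351 0.1082] psi -0.4743 tilt [ 0.0042 -0.0016] F [ 2.2 -2.7  5.9] Mz [-0.289 -0.317  0.32 ] q [-0.13  0.41  1.6  -0.    1.13 -1.23] w 0.01400969648271455
```

Call:
apply_moves:
  deltas:
    - {"offset": [0, 0, 0], "delta_rot": [0, 0, 0], "jaw": 255}

```text
t: 6.98
ee_pos: [0.6156, 0.0351, 0.1082]
tool_rot: [0.234, 0.972, -0.0, 0.002]
wrist_force: [2.0, -1.4, 5.6]
gripper_width: 0.0139
gripper_force: 39.9
```

```bash
python3 st.py
```

```text
t 6.98 pos [0.6156 0.0351 0.1082] psi -0.4722 tilt [ 0.0041 -0.0016] F [ 2.  -1.4  5.6] Mz [-0.224 -0.326  0.14 ] q [-0.13  0.41  1.6  -0.    1.13 -1.23] w 0.013853832178389584
```

Free torque reads about 0.31 N m while moving, as expected. I'll go on to the right knob.

Call:
apply_moves:
  deltas:
    - {"offset": [0, 0, 0], "delta_rot": [0, 0, 0], "jaw": 150}
    - {"offset": [0, 0, -5], "delta_rot": [0, 0, 0], "jaw": 150}
    - {"offset": [0, 0, -45], "delta_rot": [0, 0, 0], "jaw": 150}
    - {"offset": [-14, -35, -45], "delta_rot": [0, 0, -0.1], "jaw": 150}
    - {"offset": [-28, -71, -45], "delta_rot": [0, 0, -0.2], "jaw": 150}
    - {"offset": [-42, -107, -45], "delta_rot": [0, 0, -0.3], "jaw": 150}
    - {"offset": [-57, -143, -45], "delta_rot": [0, 0, -0.4], "jaw": 150}
    - {"offset": [-71, -176, -45], "delta_rot": [0, 0, -0.404], "jaw": 150}
    - {"offset": [-81, -194, -45], "delta_rot": [0, 0, -0.404], "jaw": 150}
    - {"offset": [-81, -194, -45], "delta_rot": [0, 0, -0.404], "jaw": 150}

```text
t: 7.82
ee_pos: [0.5976, -0.178, 0.1515]
tool_rot: [0.035, 0.999, -0.001, -0.0]
wrist_force: [0.9, -0.3, 0.5]
gripper_width: 0.0363
gripper_force: 0.0
```

```bash
python3 st.py; python3 go.py .599 -.174 .108
```

```text
t 7.82 pos [ 0.5976 -0.178   0.1515] psi -0.0699 tilt [-0.0005 -0.001 ] F [ 0.9 -0.3  0.5] Mz [ 0.068  0.044 -0.01 ] q [-0.48  0.37  1.55 -0.    1.22 -1.98] w 0.03628034668001351
[-1.2  4.2 43.5]
```

Call:
apply_moves:
  deltas:
    - {"offset": [-1, 3, 22], "delta_rot": [0, 0, 0], "jaw": 150}
    - {"offset": [-1, 3, 38], "delta_rot": [0, 0, 0], "jaw": 150}
    - {"offset": [-1, 3, 43.5], "delta_rot": [0, 0, 0], "jaw": 160}
    - {"offset": [-1, 3, 43.5], "delta_rot": [0, 0, 0], "jaw": 255}
    - {"offset": [-1, 3, 43.5], "delta_rot": [0, 0, 0], "jaw": 255}
    - {"offset": [-1, 3, 43.5], "delta_rot": [0, 0, 0], "jaw": 255}
    - {"offset": [-1, 3, 43.5], "delta_rot": [0, 0, 0], "jaw": 255}

```text
t: 8.4
ee_pos: [0.5999, -0.1726, 0.1093]
tool_rot: [0.033, 0.999, -0.002, 0.001]
wrist_force: [-1.0, -7.5, -4.1]
gripper_width: 0.0134
gripper_force: 39.7
```

```bash
python3 st.py
```

```text
t 8.4 pos [ 0.5999 -0.1726  0.1093] psi -0.0658 tilt [ 0.0012 -0.0038] F [-1.  -7.5 -4.1] Mz [-1.071  0.176 -0.239] q [-0.47  0.42  1.58 -0.    1.14 -1.97] w 0.013352122263111854
```

Call:
apply_moves:
  deltas:
    - {"offset": [0, -0.8, 0.25], "delta_rot": [0, 0, 0.05], "jaw": 255}
    - {"offset": [0, -0.8, 0.75], "delta_rot": [0, 0, 0.15], "jaw": 255}
    - {"offset": [0, -0.8, 1.25], "delta_rot": [0, 0, 0.25], "jaw": 255}
    - {"offset": [0, -0.8, 1.75], "delta_rot": [0, 0, 0.35], "jaw": 255}
    - {"offset": [0, -0.8, 2.25], "delta_rot": [0, 0, 0.45], "jaw": 255}
    - {"offset": [0, -0.8, 2.75], "delta_rot": [0, 0, 0.55], "jaw": 255}

```text
t: 8.9
ee_pos: [0.5994, -0.1742, 0.1067]
tool_rot: [0.305, 0.952, -0.002, 0.001]
wrist_force: [-3.1, -11.5, -1.7]
gripper_width: 0.0137
gripper_force: 40.2
```

```bash
python3 st.py
```

```text
t 8.9 pos [ 0.5994 -0.1742  0.1067] psi -0.6203 tilt [ 0.0005 -0.0046] F [ -3.1 -11.5  -1.7] Mz [-1.233  0.478  0.385] q [-0.47  0.43  1.58 -0.    1.13 -1.42] w 0.013697770411699913
```

Call:
apply_moves:
  deltas:
    - {"offset": [0, 0, 0.5], "delta_rot": [0, 0, 0.1], "jaw": 255}
    - {"offset": [0, 0, 1], "delta_rot": [0, 0, 0.2], "jaw": 255}
    - {"offset": [0, 0, 1.25], "delta_rot": [0, 0, 0.25], "jaw": 255}

```text
t: 9.15
ee_pos: [0.5992, -0.1747, 0.1055]
tool_rot: [0.422, 0.907, -0.002, 0.001]
wrist_force: [-4.3, -12.6, -1.5]
gripper_width: 0.0137
gripper_force: 40.2
```

```bash
python3 st.py; python3 go.py .6145 .0362 .148
```

```text
t 9.15 pos [ 0.5992 -0.1747  0.1055] psi -0.8707 tilt [ 0.0001 -0.0052] F [ -4.3 -12.6  -1.5] Mz [-1.423  0.552  0.383] q [-0.47  0.43  1.58 -0.01  1.13 -1.17] w 0.01369050028159543
[151.3 147.5 -43.6]
```

The lateral force growing with angle says the grip is a few mm off-axis in x, so I'll aim about 3 mm nearer from now on.

```bash
python3 go.py .6115 .035 .15
```

```text
[152.3 144.4 -45.6]
```

Call:
apply_moves:
  deltas:
    - {"offset": [0, 0, 0], "delta_rot": [0, 0, 0], "jaw": 150}
    - {"offset": [0, 0, -5], "delta_rot": [0, 0, 0], "jaw": 150}
    - {"offset": [0, 0, -45], "delta_rot": [0, 0, 0], "jaw": 150}
    - {"offset": [28, 26, -45], "delta_rot": [0, 0, -0.08], "jaw": 150}
    - {"offset": [56, 53, -45], "delta_rot": [0, 0, -0.08], "jaw": 150}
    - {"offset": [84, 79, -45], "delta_rot": [0, 0, -0.04], "jaw": 150}
    - {"offset": [112, 106, -45], "delta_rot": [0, 0, 0.1], "jaw": 150}
    - {"offset": [140, 132, -45], "delta_rot": [0, 0, 0.2], "jaw": 150}
    - {"offset": [152, 144, -45], "delta_rot": [0, 0, 0.3], "jaw": 150}
    - {"offset": [152, 144, -45], "delta_rot": [0, 0, 0.397], "jaw": 150}

```text
t: 9.98
ee_pos: [0.6109, 0.0427, 0.1507]
tool_rot: [0.59, 0.807, 0.001, 0.0]
wrist_force: [-0.4, 0.5, 0.1]
gripper_width: 0.0361
gripper_force: 0.0
```

```bash
python3 st.py; python3 go.py .6115 .035 .106
```

```text
t 9.98 pos [0.6109 0.0427 0.1507] psi -1.262 tilt [0.002  0.0014] F [-0.4  0.5  0.1] Mz [-0.068  0.102 -0.014] q [-0.12  0.35  1.59  0.    1.21 -0.43] w 0.03605629133548572
[-7.5 -1.8 44.7]
```

I turned the wrong way in the air there (no contact), so I'm turning back.

Call:
apply_moves:
  deltas:
    - {"offset": [-6, -2, 0], "delta_rot": [0, 0, -0.12], "jaw": 150}
    - {"offset": [-6, -2, 0], "delta_rot": [0, 0, -0.24], "jaw": 150}
    - {"offset": [-6, -2, 0], "delta_rot": [0, 0, -0.36], "jaw": 150}
    - {"offset": [-6, -2, 0], "delta_rot": [0, 0, -0.48], "jaw": 150}
    - {"offset": [-6, -2, 0], "delta_rot": [0, 0, -0.6], "jaw": 150}
    - {"offset": [-6, -2, 0], "delta_rot": [0, 0, -0.72], "jaw": 150}
    - {"offset": [-6, -2, 0], "delta_rot": [0, 0, -0.788], "jaw": 150}
    - {"offset": [-6, -2, 0], "delta_rot": [0, 0, -0.788], "jaw": 150}

```text
t: 10.65
ee_pos: [0.611, 0.0318, 0.1505]
tool_rot: [0.233, 0.972, 0.0, 0.001]
wrist_force: [-0.0, 0.2, -0.2]
gripper_width: 0.0357
gripper_force: 0.0
```

```bash
python3 st.py; python3 go.py .6115 .035 .106
```

```text
t 10.65 pos [0.611  0.0318 0.1505] psi -0.4712 tilt [0.0019 0.0002] F [-0.   0.2 -0.2] Mz [ 0.015 -0.015 -0.033] q [-0.14  0.35  1.59  0.    1.2  -1.24] w 0.035726987060250195
[ 1.1  3.  44.5]
```

Call:
apply_moves:
  deltas:
    - {"offset": [1, 3, 22], "delta_rot": [0, 0, 0], "jaw": 150}
    - {"offset": [1, 3, 38], "delta_rot": [0, 0, 0], "jaw": 150}
    - {"offset": [1, 3, 44.5], "delta_rot": [0, 0, 0], "jaw": 160}
    - {"offset": [1, 3, 44.5], "delta_rot": [0, 0, 0], "jaw": 255}
    - {"offset": [1, 3, 44.5], "delta_rot": [0, 0, 0], "jaw": 255}
    - {"offset": [1, 3, 44.5], "delta_rot": [0, 0, 0], "jaw": 255}
    - {"offset": [1, 3, 44.5], "delta_rot": [0, 0, 0], "jaw": 255}

```text
t: 11.23
ee_pos: [0.6125, 0.0365, 0.1056]
tool_rot: [0.236, 0.972, 0.002, 0.002]
wrist_force: [5.8, 9.2, -6.7]
gripper_width: 0.0135
gripper_force: 39.9
```

```bash
python3 st.py
```

```text
t 11.23 pos [0.6125 0.0365 0.1056] psi -0.4756 tilt [0.0041 0.0036] F [ 5.8  9.2 -6.7] Mz [ 1.424 -0.888 -0.052] q [-0.14  0.41  1.61  0.    1.12 -1.23] w 0.013517974390315584
```

Call:
apply_moves:
  deltas:
    - {"offset": [0, 0, 0.25], "delta_rot": [0, 0, 0.05], "jaw": 255}
    - {"offset": [0, 0, 0.75], "delta_rot": [0, 0, 0.15], "jaw": 255}
    - {"offset": [0, 0, 1.25], "delta_rot": [0, 0, 0.25], "jaw": 255}
    - {"offset": [0, 0, 1.75], "delta_rot": [0, 0, 0.35], "jaw": 255}
    - {"offset": [0, 0, 2], "delta_rot": [0, 0, 0.4], "jaw": 255}

```text
t: 11.65
ee_pos: [0.6126, 0.0366, 0.1037]
tool_rot: [0.426, 0.905, 0.002, 0.001]
wrist_force: [6.4, 8.3, -5.8]
gripper_width: 0.0136
gripper_force: 40.0
```

```bash
python3 st.py
```

```text
t 11.65 pos [0.6126 0.0366 0.1037] psi -0.8794 tilt [0.0042 0.0031] F [ 6.4  8.3 -5.8] Mz [ 1.273 -0.731  0.362] q [-0.14  0.41  1.61  0.    1.12 -0.83] w 0.013647620689970696
```

Call:
apply_moves:
  deltas:
    - {"offset": [1, 2.7, 0], "delta_rot": [0, 0, 0.02], "jaw": 255}
    - {"offset": [1, 2.7, 0.5], "delta_rot": [0, 0, 0.1], "jaw": 255}
    - {"offset": [1, 2.7, 0.75], "delta_rot": [0, 0, 0.15], "jaw": 255}
    - {"offset": [1, 2.7, 1], "delta_rot": [0, 0, 0.2], "jaw": 255}

```text
t: 11.98
ee_pos: [0.6127, 0.0368, 0.1027]
tool_rot: [0.513, 0.859, 0.0, 0.0]
wrist_force: [0.2, 0.8, -0.7]
gripper_width: 0.0136
gripper_force: 40.0
```

```bash
python3 st.py
```

```text
t 11.98 pos [0.6127 0.0368 0.1027] psi -1.0768 tilt [ 0.0008 -0.0003] F [ 0.2  0.8 -0.7] Mz [0.09  0.226 0.363] q [-0.13  0.41  1.61 -0.    1.12 -0.63] w 0.013621474794689349
```

Call:
apply_moves:
  deltas:
    - {"offset": [0, 0, 0.25], "delta_rot": [0, 0, 0.05], "jaw": 255}
    - {"offset": [0, 0, 0.5], "delta_rot": [0, 0, 0.1], "jaw": 255}
    - {"offset": [0, 0, 0.75], "delta_rot": [0, 0, 0.15], "jaw": 255}
    - {"offset": [0, 0, 1], "delta_rot": [0, 0, 0.2], "jaw": 255}

```text
t: 12.32
ee_pos: [0.6128, 0.0369, 0.1017]
tool_rot: [0.596, 0.803, 0.0, 0.0]
wrist_force: [0.9, 1.1, -1.3]
gripper_width: 0.0138
gripper_force: 40.1
```

```bash
python3 st.py; python3 go.py .597 -.176 .149
```

```text
t 12.32 pos [0.6128 0.0369 0.1017] psi -1.2767 tilt [ 0.001  -0.0002] F [ 0.9  1.1 -1.3] Mz [0.073 0.227 0.364] q [-0.13  0.41  1.61 -0.    1.12 -0.43] w 0.013769497005562348
[-199.2  -76.8  -47.3]
```

Torque is flat at 0.364 from 1.0 to 1.2 rad, so there's no contact yet on the left. The fitted right axis is about (0.5975, -0.1725).

```bash
python3 go.py .5975 -.1725 .148
```

```text
[-196.   -75.3  -46.3]
```

Call:
apply_moves:
  deltas:
    - {"offset": [0, 0, 0], "delta_rot": [0, 0, 0], "jaw": 150}
    - {"offset": [0, 0, -6], "delta_rot": [0, 0, 0], "jaw": 150}
    - {"offset": [0, 0, -46], "delta_rot": [0, 0, 0], "jaw": 150}
    - {"offset": [-37, -14, -46], "delta_rot": [0, 0, -0.1], "jaw": 150}
    - {"offset": [-75, -29, -46], "delta_rot": [0, 0, -0.2], "jaw": 150}
    - {"offset": [-113, -43, -46], "delta_rot": [0, 0, -0.3], "jaw": 150}
    - {"offset": [-150, -58, -46], "delta_rot": [0, 0, -0.4], "jaw": 150}
    - {"offset": [-182, -70, -46], "delta_rot": [0, 0, -0.406], "jaw": 150}
    - {"offset": [-196, -75, -46], "delta_rot": [0, 0, -0.406], "jaw": 150}
    - {"offset": [-196, -75, -46], "delta_rot": [0, 0, -0.406], "jaw": 150}

```text
t: 13.15
ee_pos: [0.598, -0.1764, 0.1478]
tool_rot: [0.423, 0.906, -0.0, 0.001]
wrist_force: [-0.1, 0.7, -0.0]
gripper_width: 0.0363
gripper_force: 0.0
```

Call:
apply_moves:
  deltas:
    - {"offset": [0, 0, 10], "delta_rot": [0, 0, 0], "jaw": 150}

```text
t: 13.23
ee_pos: [0.5993, -0.1735, 0.139]
tool_rot: [0.422, 0.907, 0.0, 0.002]
wrist_force: [-0.2, 0.0, 0.5]
gripper_width: 0.0363
gripper_force: 0.0
```

```bash
python3 st.py; python3 go.py .5975 -.1725 .105
```

```text
t 13.23 pos [ 0.5993 -0.1735  0.139 ] psi -0.8703 tilt [ 0.0043 -0.0015] F [-0.2  0.   0.5] Mz [-0.082  0.003 -0.019] q [-0.47  0.38  1.56  0.    1.19 -1.17] w 0.03625543346301754
[ 2.1 -0.8 34. ]
```

Call:
apply_moves:
  deltas:
    - {"offset": [1.5, -0.6, 20], "delta_rot": [0, 0, 0], "jaw": 150}
    - {"offset": [1.5, -0.6, 34], "delta_rot": [0, 0, 0], "jaw": 160}
    - {"offset": [1.5, -0.6, 34], "delta_rot": [0, 0, 0], "jaw": 200}
    - {"offset": [1.5, -0.6, 34], "delta_rot": [0, 0, 0], "jaw": 255}
    - {"offset": [1.5, -0.6, 34], "delta_rot": [0, 0, 0], "jaw": 255}
    - {"offset": [1.5, -0.6, 34], "delta_rot": [0, 0, 0], "jaw": 255}
    - {"offset": [1.5, -0.6, 34], "delta_rot": [0, 0, 0], "jaw": 255}

```text
t: 13.82
ee_pos: [0.5965, -0.1714, 0.1029]
tool_rot: [0.421, 0.907, 0.0, 0.0]
wrist_force: [-0.3, 0.6, -3.7]
gripper_width: 0.0137
gripper_force: 40.0
```

```bash
python3 st.py
```

```text
t 13.82 pos [ 0.5965 -0.1714  0.1029] psi -0.8682 tilt [0.0002 0.0001] F [-0.3  0.6 -3.7] Mz [0.067 0.068 0.114] q [-0.47  0.43  1.59  0.    1.13 -1.17] w 0.01369340610271271
```

Call:
apply_moves:
  deltas:
    - {"offset": [0, 0, 0.25], "delta_rot": [0, 0, 0.05], "jaw": 255}
    - {"offset": [0, 0, 0.75], "delta_rot": [0, 0, 0.15], "jaw": 255}
    - {"offset": [0, 0, 1.25], "delta_rot": [0, 0, 0.25], "jaw": 255}
    - {"offset": [0, 0, 1.75], "delta_rot": [0, 0, 0.35], "jaw": 255}

```text
t: 14.15
ee_pos: [0.5969, -0.1713, 0.1019]
tool_rot: [0.574, 0.819, 0.0, 0.0]
wrist_force: [-1.2, 2.0, 3.0]
gripper_width: 0.0135
gripper_force: 40.1
```

```bash
python3 st.py
```

```text
t 14.15 pos [ 0.5969 -0.1713  0.1019] psi -1.223 tilt [0.001  0.0003] F [-1.2  2.   3. ] Mz [0.474 0.209 0.35 ] q [-0.47  0.43  1.59  0.    1.12 -0.82] w 0.013541630228487141
```

Call:
apply_moves:
  deltas:
    - {"offset": [0, 0, 0.25], "delta_rot": [0, 0, 0.05], "jaw": 255}
    - {"offset": [0, 0, 0.5], "delta_rot": [0, 0, 0.1], "jaw": 255}
    - {"offset": [0, 0, 0.75], "delta_rot": [0, 0, 0.15], "jaw": 255}

```text
t: 14.4
ee_pos: [0.5971, -0.1713, 0.1015]
tool_rot: [0.633, 0.774, 0.001, 0.001]
wrist_force: [-1.0, 2.8, 4.0]
gripper_width: 0.0136
gripper_force: 40.1
```

```bash
python3 st.py
```

```text
t 14.4 pos [ 0.5971 -0.1713  0.1015] psi -1.3705 tilt [0.0015 0.0002] F [-1.   2.8  4. ] Mz [0.422 0.291 0.375] q [-0.47  0.43  1.59  0.    1.12 -0.67] w 0.01362698532561223
```

Call:
apply_moves:
  deltas:
    - {"offset": [0, 0, 0.25], "delta_rot": [0, 0, 0.05], "jaw": 255}
    - {"offset": [0, 0, 0.5], "delta_rot": [0, 0, 0.1], "jaw": 255}
    - {"offset": [0, 0, 0.75], "delta_rot": [0, 0, 0.15], "jaw": 255}

```text
t: 14.65
ee_pos: [0.5973, -0.1713, 0.1011]
tool_rot: [0.689, 0.725, 0.001, 0.001]
wrist_force: [-1.4, 3.2, 4.9]
gripper_width: 0.0136
gripper_force: 40.1
```

```bash
python3 st.py; python3 go.py .6128 .0369 .146
```

```text
t 14.65 pos [ 0.5973 -0.1713  0.1011] psi -1.5204 tilt [0.002 0.   ] F [-1.4  3.2  4.9] Mz [0.537 0.291 0.427] q [-0.47  0.43  1.59  0.    1.12 -0.52] w 0.013567070038105814
[207.2  26.1 -44.9]
```

Contact on the right is being felt (0.350 → 0.375 → 0.427). Now the left.

Call:
apply_moves:
  deltas:
    - {"offset": [0, 0, 0], "delta_rot": [0, 0, 0], "jaw": 150}
    - {"offset": [0, 0, -6], "delta_rot": [0, 0, 0], "jaw": 150}
    - {"offset": [0, 0, -45], "delta_rot": [0, 0, 0], "jaw": 150}
    - {"offset": [40, 5, -45], "delta_rot": [0, 0, -0.1], "jaw": 150}
    - {"offset": [80, 10, -45], "delta_rot": [0, 0, -0.2], "jaw": 150}
    - {"offset": [120, 15, -45], "delta_rot": [0, 0, -0.243], "jaw": 150}
    - {"offset": [160, 20, -45], "delta_rot": [0, 0, -0.243], "jaw": 150}
    - {"offset": [192, 24, -45], "delta_rot": [0, 0, -0.243], "jaw": 150}
    - {"offset": [207, 26, -45], "delta_rot": [0, 0, -0.243], "jaw": 150}
    - {"offset": [207, 26, -45], "delta_rot": [0, 0, -0.243], "jaw": 150}

```text
t: 15.48
ee_pos: [0.6118, 0.0399, 0.1451]
tool_rot: [0.593, 0.805, 0.001, 0.0]
wrist_force: [-0.4, 0.1, -0.1]
gripper_width: 0.0361
gripper_force: 0.0
```

Call:
apply_moves:
  deltas:
    - {"offset": [0, 0, 10], "delta_rot": [0, 0, 0], "jaw": 150}
    - {"offset": [0, 0, 12], "delta_rot": [0, 0, 0], "jaw": 150}

```text
t: 15.65
ee_pos: [0.6112, 0.0355, 0.1312]
tool_rot: [0.595, 0.803, -0.0, -0.0]
wrist_force: [-1.5, 0.2, -1.4]
gripper_width: 0.0363
gripper_force: 0.0
```

```bash
python3 st.py; python3 go.py .6128 .0369 .102
```

```text
t 15.65 pos [0.6112 0.0355 0.1312] psi -1.2755 tilt [-0.0009 -0.0003] F [-1.5  0.2 -1.4] Mz [-0.042  0.075  0.06 ] q [-0.14  0.37  1.6  -0.    1.17 -0.43] w 0.03627596702040633
[ 0.9  2.  29.2]
```

Call:
apply_moves:
  deltas:
    - {"offset": [0.9, 2, 20], "delta_rot": [0, 0, 0], "jaw": 150}
    - {"offset": [0.9, 2, 29], "delta_rot": [0, 0, 0], "jaw": 160}
    - {"offset": [0.9, 2, 29], "delta_rot": [0, 0, 0], "jaw": 255}
    - {"offset": [0.9, 2, 29], "delta_rot": [0, 0, 0], "jaw": 255}
    - {"offset": [0.9, 2, 29], "delta_rot": [0, 0, 0], "jaw": 255}
    - {"offset": [0.9, 2, 29], "delta_rot": [0, 0, 0], "jaw": 255}

```text
t: 16.15
ee_pos: [0.6131, 0.0369, 0.1037]
tool_rot: [0.596, 0.803, -0.001, 0.0]
wrist_force: [-1.6, -2.5, -1.5]
gripper_width: 0.014
gripper_force: 40.0
```

Call:
apply_moves:
  deltas:
    - {"offset": [0, 0, 0.25], "delta_rot": [0, 0, 0.05], "jaw": 255}
    - {"offset": [0, 0, 0.5], "delta_rot": [0, 0, 0.1], "jaw": 255}
    - {"offset": [0, 0, 0.75], "delta_rot": [0, 0, 0.15], "jaw": 255}

```text
t: 16.4
ee_pos: [0.6131, 0.0369, 0.103]
tool_rot: [0.655, 0.756, -0.001, 0.0]
wrist_force: [-2.8, -3.3, -1.8]
gripper_width: 0.0134
gripper_force: 40.1
```

```bash
python3 st.py
```

```text
t 16.4 pos [0.6131 0.0369 0.103 ] psi -1.4275 tilt [-0.0003 -0.0015] F [-2.8 -3.3 -1.8] Mz [-0.584  0.27   0.423] q [-0.13  0.41  1.61 -0.    1.12 -0.27] w 0.013443039948597158
```

Call:
apply_moves:
  deltas:
    - {"offset": [0, 0, 0.25], "delta_rot": [0, 0, 0.05], "jaw": 255}
    - {"offset": [0, 0, 0.5], "delta_rot": [0, 0, 0.1], "jaw": 255}

```text
t: 16.57
ee_pos: [0.613, 0.0369, 0.1025]
tool_rot: [0.692, 0.722, -0.001, 0.0]
wrist_force: [-2.6, -3.3, -1.8]
gripper_width: 0.0134
gripper_force: 40.1
```

```bash
python3 st.py
```

```text
t 16.57 pos [0.613  0.0369 0.1025] psi -1.5274 tilt [-0.0003 -0.0015] F [-2.6 -3.3 -1.8] Mz [-0.619  0.299  0.452] q [-0.13  0.41  1.61 -0.    1.12 -0.17] w 0.013387206011953517
```

Call:
apply_moves:
  deltas:
    - {"offset": [0, 0, 0.25], "delta_rot": [0, 0, 0.05], "jaw": 255}
    - {"offset": [0, 0, 0.5], "delta_rot": [0, 0, 0.1], "jaw": 255}
    - {"offset": [0, 0, 0.75], "delta_rot": [0, 0, 0.15], "jaw": 255}

```text
t: 16.82
ee_pos: [0.613, 0.0369, 0.1018]
tool_rot: [0.744, 0.668, -0.001, 0.0]
wrist_force: [-2.0, -3.9, -1.3]
gripper_width: 0.0139
gripper_force: 40.2
```

```bash
python3 st.py; python3 go.py .597 -.1715 .145
```

```text
t 16.82 pos [0.613  0.0369 0.1018] psi -1.6773 tilt [-0.0004 -0.0016] F [-2.  -3.9 -1.3] Mz [-0.613  0.324  0.441] q [-0.13  0.42  1.61 -0.    1.12 -0.02] w 0.013865982899002588
[-209.     6.2  -42.9]
```

Left at 1.61 rad reads about 0.44, load building. Back to the right knob.

Call:
apply_moves:
  deltas:
    - {"offset": [0, 0, 0], "delta_rot": [0, 0, 0], "jaw": 150}
    - {"offset": [0, 0, -6], "delta_rot": [0, 0, 0], "jaw": 150}
    - {"offset": [0, 0, -44], "delta_rot": [0, 0, 0], "jaw": 150}
    - {"offset": [-40, 1, -44], "delta_rot": [0, 0, -0.1], "jaw": 150}
    - {"offset": [-80, 2, -44], "delta_rot": [0, 0, -0.157], "jaw": 150}
    - {"offset": [-120, 3, -44], "delta_rot": [0, 0, -0.157], "jaw": 150}
    - {"offset": [-160, 5, -44], "delta_rot": [0, 0, -0.157], "jaw": 150}
    - {"offset": [-195, 6, -44], "delta_rot": [0, 0, -0.157], "jaw": 150}
    - {"offset": [-209, 6, -44], "delta_rot": [0, 0, -0.157], "jaw": 150}
    - {"offset": [-209, 6, -44], "delta_rot": [0, 0, -0.157], "jaw": 150}

```text
t: 17.65
ee_pos: [0.5975, -0.1742, 0.1464]
tool_rot: [0.69, 0.724, 0.0, 0.001]
wrist_force: [-0.2, -0.2, 0.4]
gripper_width: 0.0362
gripper_force: 0.0
```

Call:
apply_moves:
  deltas:
    - {"offset": [0, 0, 10], "delta_rot": [0, 0, 0], "jaw": 150}
    - {"offset": [0, 0, 12], "delta_rot": [0, 0, 0], "jaw": 150}

```text
t: 17.82
ee_pos: [0.5969, -0.1689, 0.132]
tool_rot: [0.688, 0.726, 0.0, -0.001]
wrist_force: [-0.4, 1.3, 0.8]
gripper_width: 0.0363
gripper_force: 0.0
```

```bash
python3 st.py; python3 go.py .597 -.1714 .102
```

```text
t 17.82 pos [ 0.5969 -0.1689  0.132 ] psi -1.5175 tilt [-0.0012  0.0014] F [-0.4  1.3  0.8] Mz [-0.047  0.017 -0.023] q [-0.47  0.39  1.57  0.    1.18 -0.52] w 0.03633180532523865
[-2.5  0.  30. ]
```

Call:
apply_moves:
  deltas:
    - {"offset": [-2, 0, 20], "delta_rot": [0, 0, 0], "jaw": 150}
    - {"offset": [-2, 0, 29], "delta_rot": [0, 0, 0], "jaw": 160}
    - {"offset": [-2, 0, 29], "delta_rot": [0, 0, 0], "jaw": 255}
    - {"offset": [-2, 0, 29], "delta_rot": [0, 0, 0], "jaw": 255}
    - {"offset": [-2, 0, 29], "delta_rot": [0, 0, 0], "jaw": 255}
    - {"offset": [-2, 0, 29], "delta_rot": [0, 0, 0], "jaw": 255}

```text
t: 18.32
ee_pos: [0.5975, -0.172, 0.1048]
tool_rot: [0.688, 0.726, 0.0, -0.0]
wrist_force: [-0.9, 1.6, -0.8]
gripper_width: 0.0136
gripper_force: 40.0
```

Call:
apply_moves:
  deltas:
    - {"offset": [0, 0, 0.25], "delta_rot": [0, 0, 0.05], "jaw": 255}
    - {"offset": [0, 0, 0.5], "delta_rot": [0, 0, 0.1], "jaw": 255}

```text
t: 18.48
ee_pos: [0.5975, -0.172, 0.1045]
tool_rot: [0.724, 0.69, 0.0, -0.0]
wrist_force: [-2.0, 3.2, 0.4]
gripper_width: 0.0141
gripper_force: 40.1
```

```bash
python3 st.py
```

```text
t 18.48 pos [ 0.5975 -0.172   0.1045] psi -1.6198 tilt [0.0001 0.0005] F [-2.   3.2  0.4] Mz [0.288 0.314 0.355] q [-0.47  0.43  1.58  0.    1.13 -0.42] w 0.01409034572135334
```

Call:
apply_moves:
  deltas:
    - {"offset": [0, 0, 0.25], "delta_rot": [0, 0, 0.05], "jaw": 255}

```text
t: 18.57
ee_pos: [0.5975, -0.1721, 0.1044]
tool_rot: [0.741, 0.671, 0.0, -0.0]
wrist_force: [-2.5, 2.8, 2.0]
gripper_width: 0.0135
gripper_force: 40.1
```

```bash
python3 st.py
```

```text
t 18.57 pos [ 0.5975 -0.1721  0.1044] psi -1.6701 tilt [0.0001 0.0005] F [-2.5  2.8  2. ] Mz [0.329 0.424 0.406] q [-0.47  0.43  1.58  0.    1.13 -0.37] w 0.013497139977749659
```

Call:
apply_moves:
  deltas:
    - {"offset": [0, 0, 0.25], "delta_rot": [0, 0, 0.05], "jaw": 255}
    - {"offset": [0, 0, 0.5], "delta_rot": [0, 0, 0.1], "jaw": 255}

```text
t: 18.73
ee_pos: [0.5976, -0.1721, 0.1042]
tool_rot: [0.774, 0.633, 0.0, -0.0]
wrist_force: [-3.1, 2.6, 2.3]
gripper_width: 0.0138
gripper_force: 40.1
```

```bash
python3 st.py; python3 go.py .6129 .037 .145
```

```text
t 18.73 pos [ 0.5976 -0.1721  0.1042] psi -1.77 tilt [0.0003 0.0003] F [-3.1  2.6  2.3] Mz [0.406 0.456 0.471] q [-0.47  0.43  1.58  0.    1.13 -0.27] w 0.013778956859832391
[208.  -26.4 -40.8]
```

Call:
apply_moves:
  deltas:
    - {"offset": [0, 0, 0], "delta_rot": [0, 0, 0], "jaw": 150}
    - {"offset": [0, 0, -6], "delta_rot": [0, 0, 0], "jaw": 150}
    - {"offset": [0, 0, -41], "delta_rot": [0, 0, 0], "jaw": 150}
    - {"offset": [40, -5, -41], "delta_rot": [0, 0, -0.05], "jaw": 150}
    - {"offset": [80, -10, -41], "delta_rot": [0, 0, -0.093], "jaw": 150}
    - {"offset": [120, -15, -41], "delta_rot": [0, 0, -0.093], "jaw": 150}
    - {"offset": [160, -20, -41], "delta_rot": [0, 0, -0.093], "jaw": 150}
    - {"offset": [193, -24, -41], "delta_rot": [0, 0, -0.093], "jaw": 150}
    - {"offset": [207, -26, -41], "delta_rot": [0, 0, -0.093], "jaw": 150}
    - {"offset": [207, -26, -41], "delta_rot": [0, 0, -0.093], "jaw": 150}

```text
t: 19.57
ee_pos: [0.613, 0.0385, 0.1449]
tool_rot: [0.742, 0.671, 0.001, 0.0]
wrist_force: [-0.9, -0.3, -0.0]
gripper_width: 0.0364
gripper_force: 0.0
```

Call:
apply_moves:
  deltas:
    - {"offset": [0, 0, 10], "delta_rot": [0, 0, 0], "jaw": 150}
    - {"offset": [0, 0, 12], "delta_rot": [0, 0, 0], "jaw": 150}

```text
t: 19.73
ee_pos: [0.6122, 0.0341, 0.1308]
tool_rot: [0.743, 0.669, -0.001, -0.0]
wrist_force: [0.0, 0.1, -1.0]
gripper_width: 0.0364
gripper_force: 0.0
```

```bash
python3 st.py; python3 go.py .6129 .037 .098
```

```text
t 19.73 pos [0.6122 0.0341 0.1308] psi -1.6761 tilt [-0.0011 -0.0005] F [ 0.   0.1 -1. ] Mz [-0.059  0.128  0.023] q [-0.14  0.38  1.59 -0.    1.17 -0.03] w 0.03642764033731279
[ 3.   0.4 32.8]
```

Call:
apply_moves:
  deltas:
    - {"offset": [2.5, 0.4, 20], "delta_rot": [0, 0, 0], "jaw": 150}
    - {"offset": [2.5, 0.4, 32], "delta_rot": [0, 0, 0], "jaw": 160}
    - {"offset": [2.5, 0.4, 32], "delta_rot": [0, 0, 0], "jaw": 255}
    - {"offset": [2.5, 0.4, 32], "delta_rot": [0, 0, 0], "jaw": 255}
    - {"offset": [2.5, 0.4, 32], "delta_rot": [0, 0, 0], "jaw": 255}
    - {"offset": [2.5, 0.4, 32], "delta_rot": [0, 0, 0], "jaw": 255}

```text
t: 20.23
ee_pos: [0.613, 0.037, 0.1003]
tool_rot: [0.743, 0.669, -0.001, 0.0]
wrist_force: [-2.9, -1.9, -1.6]
gripper_width: 0.0135
gripper_force: 40.0
```

Call:
apply_moves:
  deltas:
    - {"offset": [0, 0, 0.25], "delta_rot": [0, 0, 0.05], "jaw": 255}
    - {"offset": [0, 0, 0.4], "delta_rot": [0, 0, 0.08], "jaw": 255}

```text
t: 20.4
ee_pos: [0.613, 0.037, 0.0999]
tool_rot: [0.77, 0.638, -0.001, 0.0]
wrist_force: [-1.9, -2.3, -2.8]
gripper_width: 0.0138
gripper_force: 40.2
```

```bash
python3 st.py
```

```text
t 20.4 pos [0.613  0.037  0.0999] psi -1.7571 tilt [-0.0005 -0.0014] F [-1.9 -2.3 -2.8] Mz [-0.614  0.319  0.446] q [-0.13  0.42  1.61 -0.    1.12  0.06] w 0.013780305869591596
```

Call:
apply_moves:
  deltas:
    - {"offset": [0, 0, 0.2], "delta_rot": [0, 0, 0.04], "jaw": 255}

```text
t: 20.48
ee_pos: [0.613, 0.037, 0.0997]
tool_rot: [0.782, 0.623, -0.001, 0.0]
wrist_force: [-2.9, -2.9, -2.4]
gripper_width: 0.0137
gripper_force: 40.2
```

```bash
python3 st.py; python3 go.py .5972 -.172 .14
```

```text
t 20.48 pos [0.613  0.037  0.0997] psi -1.7962 tilt [-0.0005 -0.0015] F [-2.9 -2.9 -2.4] Mz [-0.659  0.229  0.526] q [-0.13  0.42  1.61 -0.    1.12  0.09] w 0.013720400822686989
[-207.3   31.3  -39.9]
```

Call:
apply_moves:
  deltas:
    - {"offset": [0, 0, 0.1], "delta_rot": [0, 0, 0.02], "jaw": 255}

```text
t: 20.57
ee_pos: [0.613, 0.037, 0.0996]
tool_rot: [0.788, 0.615, -0.001, 0.0]
wrist_force: [-2.2, -3.5, -2.2]
gripper_width: 0.0137
gripper_force: 40.2
```

```bash
python3 st.py; python3 go.py .5972 -.172 .14
```

```text
t 20.57 pos [0.613  0.037  0.0996] psi -1.8167 tilt [-0.0005 -0.0014] F [-2.2 -3.5 -2.2] Mz [-0.75   0.406  0.506] q [-0.13  0.42  1.61 -0.    1.12  0.11] w 0.013654188415759693
[-206.6   35.5  -40.1]
```

Call:
apply_moves:
  deltas:
    - {"offset": [0, 0, 0], "delta_rot": [0, 0, 0], "jaw": 150}
    - {"offset": [0, 0, -6], "delta_rot": [0, 0, 0], "jaw": 150}
    - {"offset": [0, 0, -44], "delta_rot": [0, 0, 0], "jaw": 150}
    - {"offset": [-39, 6, -44], "delta_rot": [0, 0, -0.047], "jaw": 150}
    - {"offset": [-79, 13, -44], "delta_rot": [0, 0, -0.047], "jaw": 150}
    - {"offset": [-119, 20, -44], "delta_rot": [0, 0, -0.047], "jaw": 150}
    - {"offset": [-159, 27, -44], "delta_rot": [0, 0, -0.047], "jaw": 150}
    - {"offset": [-193, 33, -44], "delta_rot": [0, 0, -0.047], "jaw": 150}
    - {"offset": [-206, 35, -44], "delta_rot": [0, 0, -0.047], "jaw": 150}
    - {"offset": [-206, 35, -44], "delta_rot": [0, 0, -0.047], "jaw": 150}

```text
t: 21.4
ee_pos: [0.5977, -0.1739, 0.1446]
tool_rot: [0.775, 0.632, 0.001, 0.001]
wrist_force: [0.2, 0.1, 0.7]
gripper_width: 0.0364
gripper_force: 0.0
```

Call:
apply_moves:
  deltas:
    - {"offset": [0, 0, 8], "delta_rot": [0, 0, 0], "jaw": 150}
    - {"offset": [0, 0, 10], "delta_rot": [0, 0, 0], "jaw": 150}

```text
t: 21.57
ee_pos: [0.5971, -0.1688, 0.1325]
tool_rot: [0.773, 0.634, 0.0, -0.001]
wrist_force: [-0.8, 0.1, -0.1]
gripper_width: 0.0362
gripper_force: 0.0
```

```bash
python3 st.py; python3 go.py .5972 -.172 .098
```

```text
t 21.57 pos [ 0.5971 -0.1688  0.1325] psi -1.7677 tilt [-0.0007  0.0012] F [-0.8  0.1 -0.1] Mz [-0.05   0.093 -0.028] q [-0.47  0.39  1.57  0.    1.18 -0.27] w 0.03616954286388786
[-3.2  0.7 34.5]
```

Call:
apply_moves:
  deltas:
    - {"offset": [-2.7, 0.5, 20], "delta_rot": [0, 0, 0], "jaw": 150}
    - {"offset": [-2.7, 0.5, 34], "delta_rot": [0, 0, 0], "jaw": 160}
    - {"offset": [-2.7, 0.5, 34], "delta_rot": [0, 0, 0], "jaw": 255}
    - {"offset": [-2.7, 0.5, 34], "delta_rot": [0, 0, 0], "jaw": 255}
    - {"offset": [-2.7, 0.5, 34], "delta_rot": [0, 0, 0], "jaw": 255}
    - {"offset": [-2.7, 0.5, 34], "delta_rot": [0, 0, 0], "jaw": 255}

```text
t: 22.07
ee_pos: [0.5974, -0.1724, 0.0997]
tool_rot: [0.773, 0.634, 0.0, -0.0]
wrist_force: [0.3, 1.8, -3.0]
gripper_width: 0.0133
gripper_force: 40.0
```

Call:
apply_moves:
  deltas:
    - {"offset": [0, 0, 0.15], "delta_rot": [0, 0, 0.03], "jaw": 255}
    - {"offset": [0, 0, 0.25], "delta_rot": [0, 0, 0.05], "jaw": 255}

```text
t: 22.23
ee_pos: [0.5974, -0.1725, 0.0996]
tool_rot: [0.789, 0.614, 0.0, -0.0]
wrist_force: [0.1, 3.3, -0.3]
gripper_width: 0.0139
gripper_force: 40.1
```

```bash
python3 st.py
```

```text
t 22.23 pos [ 0.5974 -0.1725  0.0996] psi -1.8192 tilt [0.0003 0.0006] F [ 0.1  3.3 -0.3] Mz [0.442 0.041 0.384] q [-0.47  0.43  1.59  0.    1.12 -0.22] w 0.013879298028255334
```

Call:
apply_moves:
  deltas:
    - {"offset": [0, 0, 0.1], "delta_rot": [0, 0, 0.02], "jaw": 255}

```text
t: 22.32
ee_pos: [0.5974, -0.1725, 0.0994]
tool_rot: [0.795, 0.606, 0.0, -0.0]
wrist_force: [-0.8, 4.0, -0.4]
gripper_width: 0.0137
gripper_force: 40.1
```

```bash
python3 st.py; python3 go.py .6129 .037 .14
```

```text
t 22.32 pos [ 0.5974 -0.1725  0.0994] psi -1.8393 tilt [0.0003 0.0007] F [-0.8  4.  -0.4] Mz [0.559 0.106 0.408] q [-0.47  0.43  1.59  0.    1.12 -0.2 ] w 0.01365045069356791
[206.2 -40.6 -40.4]
```

Call:
apply_moves:
  deltas:
    - {"offset": [0, 0, 0.15], "delta_rot": [0, 0, 0.03], "jaw": 255}

```text
t: 22.4
ee_pos: [0.5974, -0.1726, 0.0994]
tool_rot: [0.804, 0.594, 0.0, -0.0]
wrist_force: [-0.1, 4.3, 0.1]
gripper_width: 0.0133
gripper_force: 40.1
```

```bash
python3 st.py
```

```text
t 22.4 pos [ 0.5974 -0.1726  0.0994] psi -1.8695 tilt [0.0003 0.0007] F [-0.1  4.3  0.1] Mz [0.645 0.111 0.485] q [-0.47  0.43  1.59  0.    1.12 -0.17] w 0.013346971625547625
```

Call:
apply_moves:
  deltas:
    - {"offset": [0, 0, 0.1], "delta_rot": [0, 0, 0.02], "jaw": 255}

```text
t: 22.48
ee_pos: [0.5974, -0.1726, 0.0993]
tool_rot: [0.811, 0.586, 0.0, -0.0]
wrist_force: [-1.0, 4.9, 1.8]
gripper_width: 0.014
gripper_force: 40.1
```

```bash
python3 st.py; python3 go.py .6129 .037 .14
```

```text
t 22.48 pos [ 0.5974 -0.1726  0.0993] psi -1.89 tilt [0.0002 0.0007] F [-1.   4.9  1.8] Mz [0.756 0.195 0.444] q [-0.47  0.43  1.59  0.    1.12 -0.15] w 0.013975119706122825
[203.9 -51.1 -40.6]
```

Call:
apply_moves:
  deltas:
    - {"offset": [0, 0, 0.05], "delta_rot": [0, 0, 0.012], "jaw": 255}

```text
t: 22.57
ee_pos: [0.5974, -0.1726, 0.0992]
tool_rot: [0.814, 0.581, 0.0, -0.0]
wrist_force: [-1.3, 5.8, 2.0]
gripper_width: 0.0137
gripper_force: 40.1
```

```bash
python3 st.py
```

```text
t 22.57 pos [ 0.5974 -0.1726  0.0992] psi -1.9017 tilt [0.0003 0.0008] F [-1.3  5.8  2. ] Mz [0.745 0.197 0.413] q [-0.47  0.43  1.59  0.    1.12 -0.14] w 0.013744836494462901
```

Call:
apply_moves:
  deltas:
    - {"offset": [0, 0, 0.05], "delta_rot": [0, 0, 0.012], "jaw": 255}

```text
t: 22.65
ee_pos: [0.5974, -0.1726, 0.0992]
tool_rot: [0.817, 0.576, 0.0, -0.0]
wrist_force: [-1.4, 5.0, 2.4]
gripper_width: 0.0139
gripper_force: 40.1
```

```bash
python3 st.py
```

```text
t 22.65 pos [ 0.5974 -0.1726  0.0992] psi -1.9132 tilt [0.0003 0.0008] F [-1.4  5.   2.4] Mz [0.811 0.264 0.4  ] q [-0.47  0.43  1.59  0.    1.12 -0.13] w 0.013870406496906542
```

Call:
apply_moves:
  deltas:
    - {"offset": [0, 0, 0.05], "delta_rot": [0, 0, 0.012], "jaw": 255}

```text
t: 22.73
ee_pos: [0.5974, -0.1726, 0.0992]
tool_rot: [0.821, 0.571, 0.0, -0.0]
wrist_force: [-1.8, 5.1, 1.6]
gripper_width: 0.0139
gripper_force: 40.1
```

```bash
python3 st.py; python3 go.py .6129 .037 .14
```

```text
t 22.73 pos [ 0.5974 -0.1726  0.0992] psi -1.9252 tilt [0.0003 0.0008] F [-1.8  5.1  1.6] Mz [0.793 0.201 0.449] q [-0.47  0.43  1.59  0.    1.12 -0.12] w 0.013903603656774035
[202.  -58.2 -40.7]
```

Both knobs sit near 1.8 rad. Rate-matched torque is about 0.11–0.15 N m above free turning, so roughly 60 N total, and the geometry (about 0.6 rad past contact) agrees. I'll release, retreat and check.

Call:
apply_moves:
  deltas:
    - {"offset": [0, 0, 0], "delta_rot": [0, 0, 0], "jaw": 255}
    - {"offset": [0, 0, 0], "delta_rot": [0, 0, 0], "jaw": 150}
    - {"offset": [0, 0, 0], "delta_rot": [0, 0, 0], "jaw": 150}
    - {"offset": [0, 0, -20], "delta_rot": [0, 0, 0], "jaw": 130}
    - {"offset": [0, 0, -60], "delta_rot": [0, 0, 0], "jaw": 130}
    - {"offset": [0, 0, -100], "delta_rot": [0, 0, 0], "jaw": 130}
    - {"offset": [0, 0, -140], "delta_rot": [0, 0, 0], "jaw": 130}
    - {"offset": [0, 30, -160], "delta_rot": [0, 0, 0], "jaw": 130}
    - {"offset": [0, 70, -160], "delta_rot": [0, 0, 0], "jaw": 130}
    - {"offset": [0, 110, -160], "delta_rot": [0, 0, 0], "jaw": 130}

```text
t: 23.57
ee_pos: [0.7027, -0.213, 0.2634]
tool_rot: [0.821, 0.571, 0.002, 0.004]
wrist_force: [-0.5, -0.9, -0.3]
gripper_width: 0.0434
gripper_force: 0.0
```

```bash
python3 st.py
```

```text
t 23.57 pos [ 0.7027 -0.213   0.2634] psi -1.9259 tilt [ 0.0066 -0.004 ] F [-0.5 -0.9 -0.3] Mz [-0.102  0.057 -0.008] q [-0.46  0.51  1.13 -0.    1.49 -0.1 ] w 0.04340899645368744
```

Call:
apply_moves:
  deltas:
    - {"offset": [0, -40, -20], "delta_rot": [0, 0, 0], "jaw": 130}
    - {"offset": [0, -80, -20], "delta_rot": [0, 0, 0], "jaw": 130}
    - {"offset": [0, -120, -20], "delta_rot": [0, 0, 0], "jaw": 130}
    - {"offset": [0, -160, -20], "delta_rot": [0, 0, 0], "jaw": 130}
    - {"offset": [0, -200, -20], "delta_rot": [0, 0, 0], "jaw": 130}
    - {"offset": [40, -220, -20], "delta_rot": [0, 0, 0], "jaw": 130}
    - {"offset": [80, -230, -20], "delta_rot": [0, 0, 0], "jaw": 130}
    - {"offset": [120, -230, -20], "delta_rot": [0, 0, 0], "jaw": 130}
    - {"offset": [160, -230, -20], "delta_rot": [0, 0, 0], "jaw": 130}
    - {"offset": [200, -230, -20], "delta_rot": [0, 0, 0], "jaw": 130}

```text
t: 24.4
ee_pos: [0.5547, 0.0571, 0.2797]
tool_rot: [0.821, 0.571, 0.001, 0.001]
wrist_force: [1.8, -0.4, -0.9]
gripper_width: 0.0433
gripper_force: 0.0
```

Call:
apply_moves:
  deltas:
    - {"offset": [40, -10, 0], "delta_rot": [0, 0, 0], "jaw": 130}
    - {"offset": [80, -20, 0], "delta_rot": [0, 0, 0], "jaw": 130}
    - {"offset": [120, -30, 0], "delta_rot": [0, 0, 0], "jaw": 130}
    - {"offset": [160, -40, 0], "delta_rot": [0, 0, 0], "jaw": 130}
    - {"offset": [200, -50, 0], "delta_rot": [0, 0, 0], "jaw": 130}
    - {"offset": [200, -50, 0], "delta_rot": [0, 0, 0], "jaw": 130}
    - {"offset": [200, -50, 0], "delta_rot": [0, 0, 0], "jaw": 130}

```text
t: 24.98
ee_pos: [0.5765, 0.2626, 0.2786]
tool_rot: [0.82, 0.573, 0.0, 0.0]
wrist_force: [-0.1, -1.5, -0.9]
gripper_width: 0.0432
gripper_force: 0.0
```

```bash
python3 st.py
python3 - <<'E'
from cell import viewer
from h import *
a=viewer.read_camera("side"); b=viewer.read_camera("top"); pickle.dump((a,b),open("c3.pkl","wb"))
A=cv2.resize(a["pixels"][130:255,260:400],None,fx=2.8,fy=2.8,interpolation=2);B=cv2.resize(b["pixels"][130:255,240:400],None,fx=2.5,fy=2.8,interpolation=2)
cv2.imwrite("pics/m5.png",np.hstack([A,B]))
E
```

```text
t 24.98 pos [0.5765 0.2626 0.2786] psi -1.9218 tilt [ 0.0007 -0.0005] F [-0.1 -1.5 -0.9] Mz [-0.109  0.106 -0.003] q [ 0.24  0.28  1.41 -0.    1.45  0.59] w 0.043232568496802036
```

View pics/m5.png

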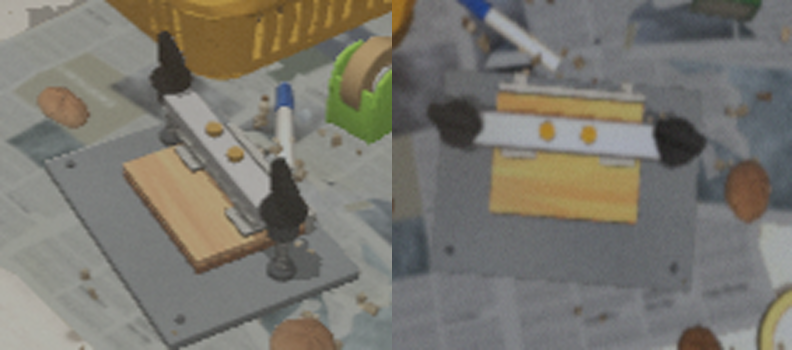

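The final view shows both knobs turned alike, the bar parallel to the fence, the board square against it, and the caps, pen and tape where they were. Handing in.

```bash
python3 -c "
from cell import job
print(job.finish_job())"
```

```text
the job is handed in; nothing more can be done
None
```

The board is home and square against the fence, clamped with the bar level to within about 0.5 mm by knob angle. The total is about 60 N, estimated from noisy knob torque: free turning felt like 0.36 N m rather than the stated 0.3, and taking 0.3 as free it would be nearer 77 N. The things round the press look undisturbed, and the job was handed in at about 25 s.

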